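Set the range selector and lock the level knob of a demonstration generator

ROBOT

A 6-joint arm with a two-finger parallel gripper is mounted at the origin on the work surface. World frame = base frame: x ahead of the robot, y to its left, z up, the work surface at z = 0. Lengths are in m, angles in rad, forces in N, time in s.
With the tool pointing down it reaches from about 0.25 to 0.775 m from the base axis. Payload 8.9 kg.
Tool frame: the origin (TCP) lies at the very end of the fingers, on their centre line; the grasp point (between the pads) lies manip.hold_point_z behind it (manip.hold_point_z is the distance from the TCP to the grasp point, in m); z points along the fingers, x is the direction in which the jaws open and shut, and the axes are right-handed (so a half turn about z gives the same grasp; the last joint's range is limited). The gripper opens to 85 mm and grips with 20 to 120 N. Pads are 22 mm wide; open, the fingers measure 114 mm over their backs; the gripper's body (76 mm by 85 mm) begins 54 mm behind the grasp point. The pads swing forward as they close: fully open they stand 13 mm farther back than shut.
Start: joints at [1.085, 0.291, -0.153, 1.127, 0, 1.431], TCP at [0.178, 0.494, 0.231] pointing down, gripper open.
Joint ranges: [-2.52, 2.52], [-0.91, 1.74], [-1.3, 1.37], [-1.96, 2.02], [-1.52, 1.47], [-3.14, 3.14]. Speed limits (rad/s): [2.22, 2.22, 2.79, 3.14, 3.14, 3.14].

INTERFACE

Orientations are given as a rotation vector (axis times angle).
In Python, from station import manip gives the robot as it stands.
- The arm moves only by the tool move_arm, never from a script. Its argument "rows" is a list of rows, each a list of 3 entries, a list of its own where there are three numbers: the shift along the tool's x, y, z in cm, then the turn, a rotation vector about the tool's x, y, z in degrees, then the opening in per cent of the stroke, from 0 (shut) to 100 (fully open). A call has 1 to 8 rows; each row is the pose to reach, as a shift and turn from the pose commanded when the call began, along the tool's axes at that moment; what a row does not reach only later rows make up. A row lasts 1/10 s, in which the tool goes at most 50 mm and 8.59 degrees, less where a joint would pass 70% of its speed; a pose out of reach is approached as far as the arm can. A call with a gripper value outside its range is refused whole. The fingers move at their own pace and stop on an object; the grip force is fixed at half the most. Time passes only in rows, so rows that repeat a pose let the fingers close. It gives the time, the measured TCP pose, the force and the opening at its end, in the units of the state.
- manip.get_state(): the state, without advancing time (a new reading comes with each control period).
- manip.read_camera(name): name is "side" or "top"; returns the picture (420x560x3 uint8, blue, green, red); there is no depth.
- manip.camera_info(name): a dict with "fx", "fy", "cx", "cy" (pixels), "rvec" (rotation vector, rad) and "tvec" (3), from world to camera coordinates, as OpenCV has them. Camera axes: x right, y down, z forward; pixel columns grow to the right and rows downward; lengths in m; the calibration is good to about 2 mm. A picture is of the moment at which its call begins. camera_info takes no time and is no camera call.
- manip.close_job(): hands the job in, once; it reports no verdict.
The state is a dict: "clock": time; "q": joint angles; "joint_vel": joint speeds; "joint_torque": joint torques, N m; "tcp_pos": TCP position; "tool_rot": TCP orientation; "ft_force": force on the tool from outside, world axes, zero at the start; "wrist_torque": the same for the moment, N m; "opening": finger opening in m.
Only numpy, scipy, OpenCV 4.12 (cv2) and the standard library are available. Lean on these libraries where they do the work, as an engineer would, in place of code of your own. Each camera call takes 0.05 s, during which the arm holds its last target.

TASK

Get the wave-demonstration generator ready for class. First, on the unit with the T-bar selector, pull the sprung bar out, turn it to its other notch and let it snap back in; then, on the unit with the round knob, turn the knob until its pointer is at the tab, and pull it all the way out to lock it there. Leave the tab and everything else on the table where it is.

Things in the scene. Friction and masses are not known exactly. Their poses are not given: they have to be found in the camera images.
- range_unit: Off-white wedge-shaped desktop unit, fixed, 150 (x) x 150 (y) mm footprint, 50 mm high at its front (-x), 126 mm at its rear; origin at the centre of its underside. Its top panel slopes: the panel's outward normal is (-0.454, 0, 0.891) in this frame (27 degrees from vertical, towards the front), up-slope is (0.891, 0, 0.454). It stands left or right of the other unit. It carries the T-bar selector.
- range_panel (a point): Centre of the sloping panel of the T-bar unit, on its surface, where the selector's axis meets it (axes parallel to range_unit).
- selector_grip (a point): Centre of the black T-bar on the selector's axis, 29 mm out from the panel when pushed in. The bar is 70 mm long, 16 mm wide and 22 mm deep along the axis (its underside 18 mm, its top 40 mm off the panel); below it are an 18 mm stem and a 48 mm collar 6 mm high. z: out of the panel along the axis. The bar's length lies 0.524 rad (30 degrees) counter-clockwise, seen from in front of the panel, from this frame's x axis.
- selector (a joint): Turn of the T-bar about its axis, rad, growing clockwise seen from in front of the panel (about minus the panel normal). Starts in the notch at 0 (bar's marked upper end 30 degrees to the left of up-slope); the other notch is at 1.047 (bar 30 degrees to the right); stops at -0.02 and 1.067. It cannot turn unless pulled out. It turns freely (0.02 N m) once out.
- selector_pull (a joint): How far the T-bar is pulled out, m: 0 fully in, 0.014 the stop. Sprung inward: 7 N at 0, 12 N at the stop. It clears the wall between the notches from 0.009 on; let go over a notch it snaps back to 0, between them it stays out.
- level_unit: The other off-white wedge unit, same shape, size and frame as range_unit, fixed. It carries the round knob.
- level_panel (a point): Centre of the sloping panel of the round-knob unit, on its surface, where the knob's axis meets it (axes parallel to level_unit).
- knob_grip (a point): Point on the round knob's axis, 30 mm out from the panel when pushed in. The knob's grip is a fluted cylinder 52 mm across from 8 to 44 mm off the panel, on a skirt 72 mm across whose top is 8 mm off the panel. z: out of the panel; x: from the axis towards the pointer.
- knob_pointer (a point): Tip of the knob's pointer (light ridge 16 mm long on the skirt, repeated on the knob's top), 36 mm from the axis, 8 mm off the panel when pushed in. Moves with the knob.
- knob (a joint): Turn of the round knob, rad, clockwise positive seen from in front of the panel; 0: pointer up-slope. Starts between -1.2 and -0.9 (pointer to the left); stops at -1.5 and 1.1. Friction about 0.05 N m, stays where left.
- knob_pull (a joint): How far the round knob is pulled out, m: 0 in, 0.012 fully out (locked). About 5 N of friction, no spring: it stays where left. It can be pulled past 1 to 2 mm only with the pointer within about 5 degrees of the tab's middle, otherwise it is blocked; once out it cannot be turned away.
- mark (a joint): Angle of the tab around the knob, same sign and zero as knob: the knob's pointer is at the tab when knob equals this value (between -0.3 and 0.35). Very stiff (2 N m); not to be moved.
- mark_tab (a point): Inner end of the tab, a black block 20 mm long (radially), 9 mm wide, its top 7 mm off the panel, just outside the knob's skirt on a bright round plate; 43 mm from the knob's axis. x: radially outward from the axis through the tab's middle.
- weight: Bystander: brass weight, 40 mm across, 58 mm high, standing between the two units; origin under its centre.
- block: Bystander: wooden block 100 x 50 x 30 mm; origin under its centre.
- tuning_fork: Bystander: steel tuning fork lying flat, 180 mm long; origin near its middle.
- screwdriver: Bystander: screwdriver lying flat, 200 mm long; origin under its middle.
- mug: Bystander: white mug 80 mm across, 90 mm high; origin under its centre.
- lens: Bystander: lens on a stand, 80 mm across, 160 mm high; origin under its centre.
- globe: Bystander: small globe on a foot, 130 mm across, 190 mm high; origin under its centre.

How it is judged:
By the outcome, as a careful person would: the job done as asked, in the order asked, and still so for the second after the job is handed in, with the robot touching nothing.
It also fails if it takes over 54 s, if anything falls off the work surface, if the arm or the gripper's body presses on something with over 40 N, if the wrist force passes 120 N, or if a joint passes its speed limit or range.

## Working session

There is one attempt and no reset: what is moved stays moved. The work goes in short steps, Python scripts to look and compute and a tool call to move; the robot and the scene stay as the last step left them, time stands still between calls to the robot, and variables do not carry over. Pictures are saved under pics/ and viewed, and the job is handed in when it is done.

Besides the shell and the picture viewer there is one more tool, called after ">>>" by a JSON object that holds its "fn" and its "kwargs". move_arm: Moves the arm, as the interface text tells. Its arguments: {"type":"object","properties":{"rows":{"type":"array","items":{"type":"array"}}},"required":["rows"]}

```bash
ls; mkdir -p pics
python3 - <<'E'
from station import manip
import cv2
print(manip.get_state()); print(manip.hold_point_z)
for n in("side","top"):
    print(manip.camera_info(n)); cv2.imwrite(f"pics/{n}0.png",manip.read_camera(n))
E
```

```text
pics
{'clock': 0.0, 'q': array([ 1.08469381e+00,  2.91272962e-01, -1.54119771e-01,  1.12669042e+00,
        8.36418828e-06,  1.43150249e+00]), 'joint_vel': array([ 0.00084827,  0.00064977,  0.00072804, -0.001841  ,  0.00036423,
       -0.00083159]), 'joint_torque': array([-4.01335756e-04, -5.37142968e+01,  3.31369185e+01,  1.59948925e-02,
       -1.95296489e-04, -1.20398036e-05]), 'tcp_pos': array([0.17823433, 0.49336176, 0.23073855]), 'tool_rot': array([ 2.57093289e+00,  1.80451410e+00, -1.80533643e-03]), 'ft_force': array([-1.36774896,  0.28504438,  0.28518727]), 'wrist_torque': array([ 0.03206981, -0.01497744,  0.04226181]), 'opening': 0.08550068466795027}
0.0187
{'fx': 476.5174844616061, 'fy': 476.5174844616061, 'cx': 279.11902480294543, 'cy': 205.8738052345563, 'rvec': array([ 0.24517867, -2.78889681,  1.25771407]), 'tvec': array([0.52538326, 0.14060613, 1.08035079])}
{'fx': 426.9620487623869, 'fy': 426.9620487623869, 'cx': 279.7418238191886, 'cy': 203.24075829434548, 'rvec': array([ 2.20047616, -2.17581448,  0.10654902]), 'tvec': array([-0.02647625,  0.52719077,  1.2026489 ])}
```

View pics/side0.png

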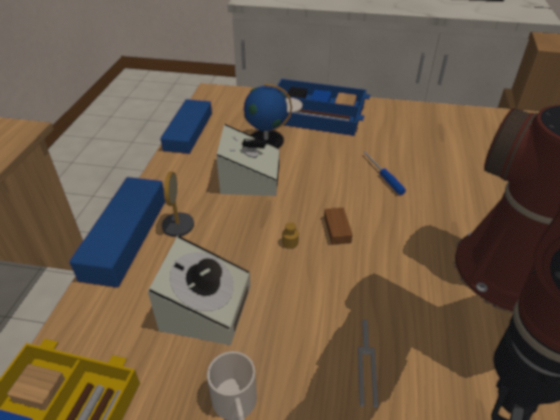

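View pics/top0.png

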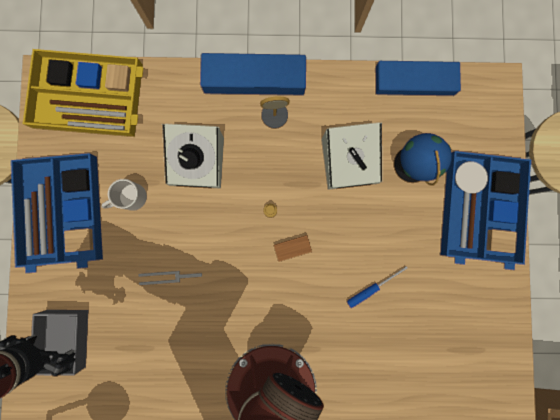

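Run:
```python
import cv2,numpy as np
t=cv2.imread("pics/top0.png"); s=cv2.imread("pics/side0.png")
def c(im,x,y,w,h,k,n):
    cv2.imwrite(n,cv2.resize(im[y:y+h,x:x+w],None,fx=k,fy=k,interpolation=cv2.INTER_CUBIC))
c(t,155,115,75,80,7,"pics/tk.png"); c(t,315,115,75,80,7,"pics/tt.png")
c(s,140,230,120,120,5,"pics/sk.png"); c(s,205,115,90,90,6,"pics/st.png")
```

```text
(no output)
```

View pics/tk.png

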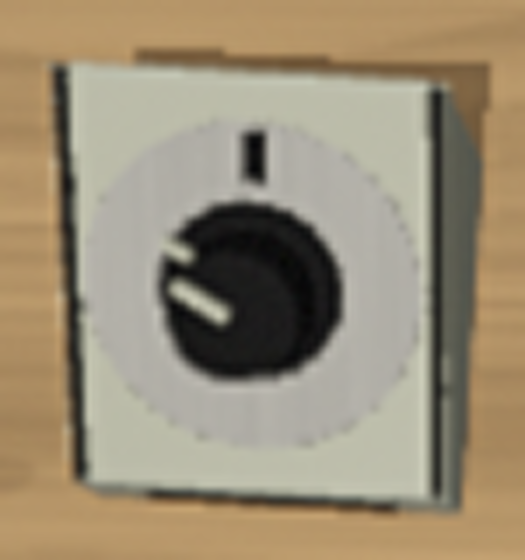

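View pics/tt.png

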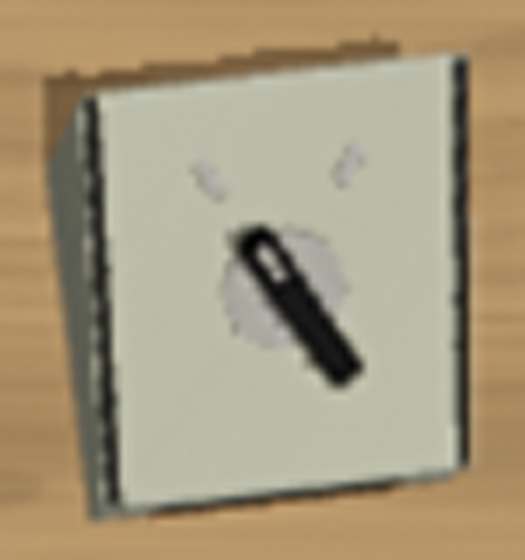

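View pics/sk.png

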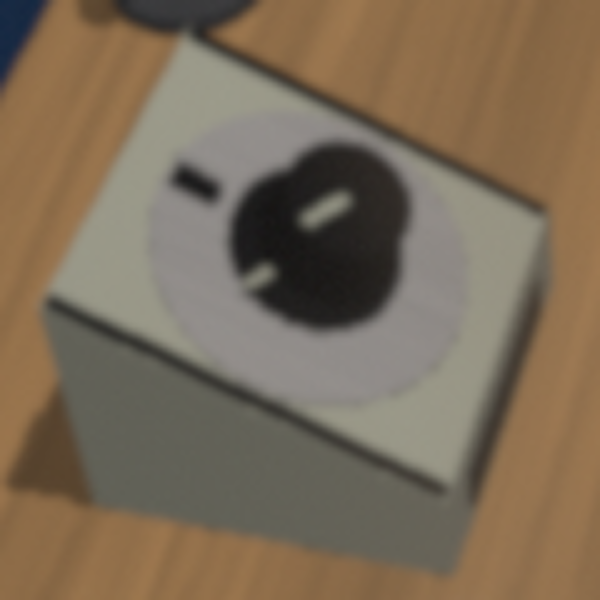

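View pics/st.png

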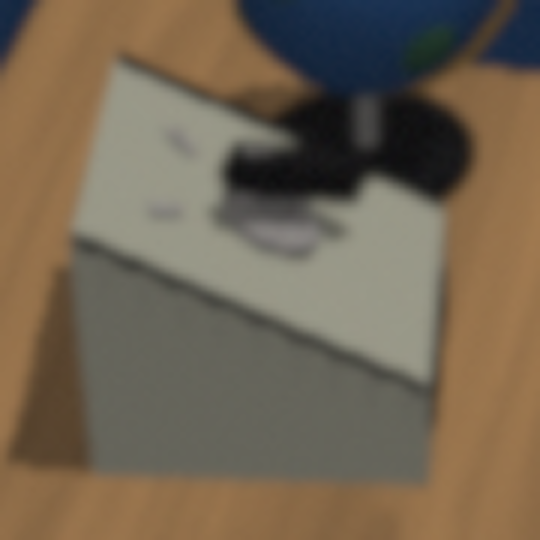

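```bash
cat > h.py <<'E'
import numpy as np,cv2
from scipy.spatial.transform import Rotation as R
from scipy.optimize import least_squares
from station import manip
CI={n:manip.camera_info(n) for n in("side","top")}
def proj(n,P):
    c=CI[n];K=np.array([[c['fx'],0,c['cx']],[0,c['fy'],c['cy']],[0,0,1]])
    return cv2.projectPoints(np.atleast_2d(np.float64(P)),c['rvec'],c['tvec'],K,None)[0][:,0]
def un(pts,ox,oy,k): return (np.array(pts)+.5)/k-.5+[ox,oy]
NL=np.array([-.454,0,.891]);UP=np.array([.891,0,.454])
def unitT(p): return R.from_rotvec([0,0,p[2]]),np.array([p[0],p[1],0])
E
cat > fit.py <<'E'
from h import *
C=np.array([[.075,.075,.126],[.075,-.075,.126],[-.075,-.075,.05],[-.075,.075,.05]])
obs={'level':{'top':un([(55,65),(445,88),(437,498),(80,487)],155,115,7),'side':un([(48,298),(190,30),(548,212),(445,492)],140,230,5)},
'range':{'top':un([(82,98),(467,57),(467,468),(105,510)],315,115,7),'side':un([(72,240),(118,55),(445,205),(432,388)],205,115,6)}}
for n,o in obs.items():
    for cams in(['top'],['side'],['top','side']):
        def f(p):
            r,t=unitT(p);return np.concatenate([(proj(c,r.apply(C)+t)-o[c]).ravel() for c in cams])
        s=least_squares(f,[.6,.2 if n=='level' else -.2,0],x_scale=[.1,.1,.1])
        print(n,cams,s.x.round(4),np.degrees(s.x[2]).round(2),np.abs(s.fun).max().round(2),s.fun.round(1))
E
python3 fit.py
```

```text
level ['top'] [ 0.6483  0.2239 -0.0403] -2.31 1.51 [-0.6 -0.   0.3 -0.2  1.5  0.7 -1.1 -0.5]
level ['side'] [ 0.6478  0.2236 -0.0409] -2.34 1.83 [-1.4  1.2  0.4 -1.6  0.6 -1.8  0.5  1.3]
level ['top', 'side'] [ 0.648   0.2237 -0.0406] -2.33 1.8 [-0.6  0.1  0.4 -0.1  1.6  0.8 -1.1 -0.4 -1.5  1.2  0.3 -1.6  0.5 -1.8
  0.5  1.4]
range ['top'] [ 0.655  -0.2237  0.1252] 7.18 0.48 [-0.3 -0.   0.3 -0.2  0.5  0.1 -0.4  0.1]
range ['side'] [ 0.6531 -0.2237  0.1353] 7.75 1.28 [ 0.   0.4 -0.1 -0.5  0.1 -1.3 -0.1  1.1]
range ['top', 'side'] [ 0.654  -0.2238  0.1296] 7.42 1.23 [-0.4  0.5  0.2  0.   0.6  0.4 -0.2  0.5 -0.5  0.3 -0.2 -0.7 -0.  -1.2
 -0.6  1.1]
```

```bash
cat > ov.py <<'E'
from h import *
import sys
LV=[.648,.2237,-.0406];RG=[.6545,-.2238,.128]
def loc(p,u,v,h): # u upslope, v left, h out
    r,t=unitT(p);return r.apply(np.array([0,0,.088])+u*UP+v*np.array([0,1,0])+h*NL)+t
def circ(p,rad,h): return np.array([loc(p,rad*np.cos(a),rad*np.sin(a),h) for a in np.linspace(0,2*np.pi,60)])
def bar(p,ang,h): # ang left of upslope
    c,s=np.cos(ang),np.sin(ang); return np.array([loc(p,a*c-b*s,a*s+b*c,h) for a,b in((.035,.008),(.035,-.008),(-.035,-.008),(-.035,.008),(.035,.008))])
E
python3 - <<'E'
from ov import *
def tri(a,b):
    f=lambda P:np.concatenate([proj('top',P)[0]-a,proj('side',P)[0]-b]); s=least_squares(f,[.6,0,.1]);return s.x.round(4),s.fun.round(1)
print('globe',tri((425,157),(266,108)))
def draw(n,im,off,k,lines,out):
    for L,col in lines:
        q=((proj(n,L)-off+.5)*k-.5).round().astype(int);cv2.polylines(im,[q[:,None]],False,col,1)
    cv2.imwrite(out,im)
a=[[cv2.imread(f'pics/{x}.png') for x in('tk','sk')],[cv2.imread(f'pics/{x}.png') for x in('tt','st')]]
K=[(circ(LV,.026,.044),(0,255,0)),(circ(LV,.036,.008),(0,0,255)),([loc(LV,.043,0,.007),loc(LV,.063,0,.007)],(255,0,0))]
T=[(bar(RG,np.pi/6,.040),(0,255,0)),(circ(RG,.024,.006),(0,0,255))]
draw('top',a[0][0],(155,115),7,K,'pics/o1.png');draw('side',a[0][1],(140,230),5,K,'pics/o2.png')
draw('top',a[1][0],(315,115),7,T,'pics/o3.png');draw('side',a[1][1],(205,115),6,T,'pics/o4.png')
ims=[cv2.resize(cv2.imread(f'pics/o{i}.png'),(390,290 if 0 else 390)) for i in(1,2,3,4)]
cv2.imwrite('pics/ov.png',cv2.resize(np.vstack([np.hstack(ims[:2]),np.hstack(ims[2:])]),(600,600)))
E
```

```text
globe (array([ 0.6473, -0.4083,  0.1145]), array([ 0.1,  0.7, -0.8, -0.1]))
```

View pics/o1.png

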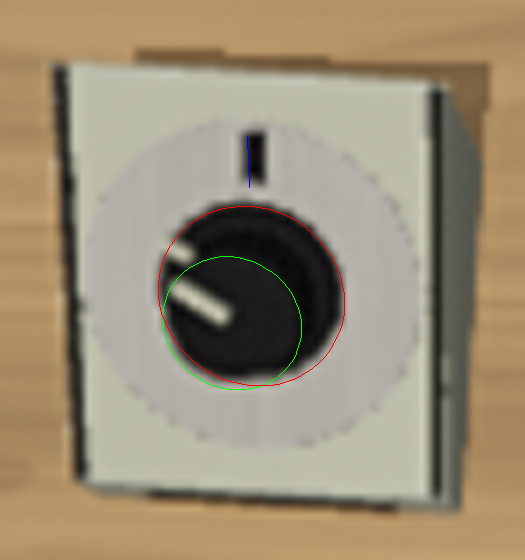

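View pics/o2.png

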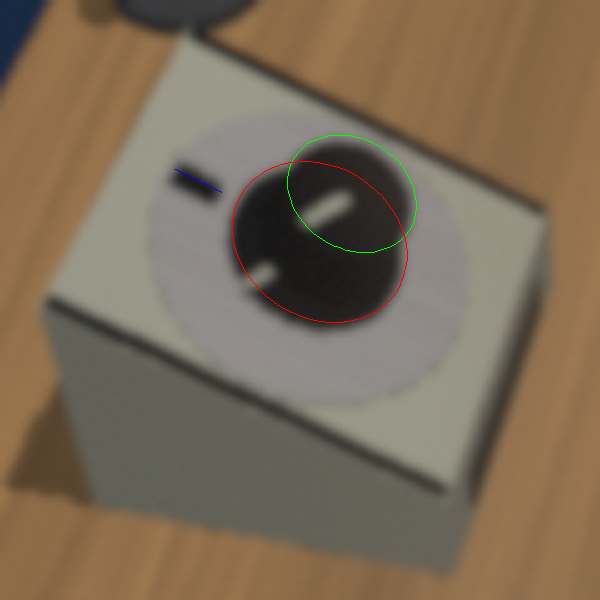

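View pics/o3.png

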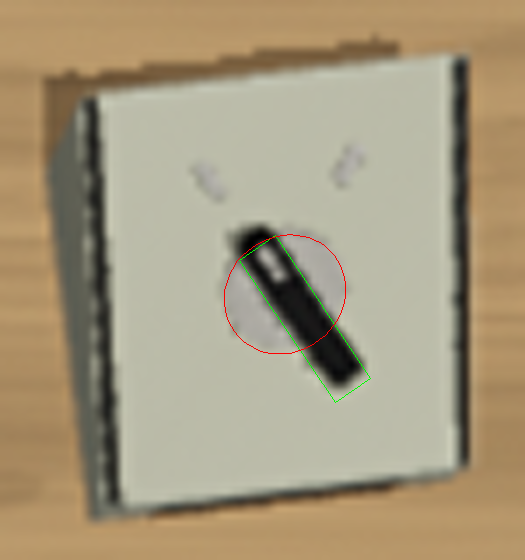

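View pics/o4.png

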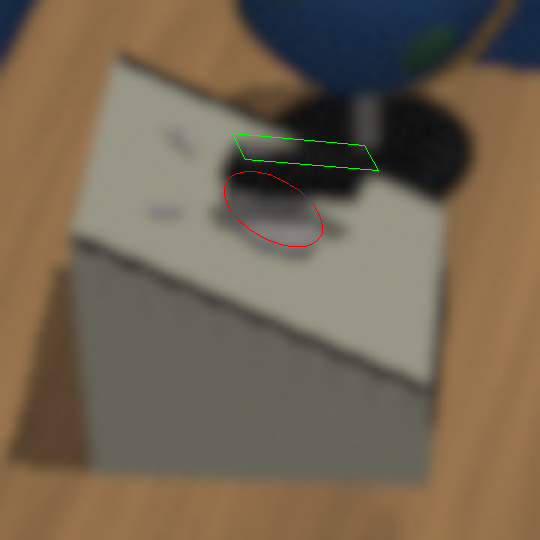

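```bash
cat > seg.py <<'E'
from ov import *
t=cv2.imread('pics/top0.png').max(axis=2).astype(int)
def hull(n,P): 
    q=cv2.convexHull(proj(n,P).astype(np.float32)); M=cv2.moments(q); return np.array([M['m10'],M['m01']])/M['m00']
def dark(im,x0,y0,x1,y1,bg):
    w=np.clip((bg-im[y0:y1,x0:x1])/(bg-35.),0,1);w[w<.25]=0
    ys,xs=np.mgrid[y0:y1,x0:x1];return np.array([(w*xs).sum(),(w*ys).sum()])/w.sum(),w.sum()
print('bar obs',dark(t,345,144,370,173,190),'pred',hull('top',np.vstack([bar(RG,np.pi/6,.04),bar(RG,np.pi/6,.018)])))
print('knob obs',dark(t,175,142,207,172,170),'pred',hull('top',np.vstack([circ(LV,.026,.044),circ(LV,.036,.008)])))
s=cv2.imread('pics/side0.png').max(axis=2).astype(int)
print('knob side obs',dark(s,184,255,225,298,140),'pred',hull('side',np.vstack([circ(LV,.026,.044),circ(LV,.036,.008)])))
print('tab',dark(t,187,131,196,143,170),dark(s,172,260,186,272,145))
for h in(.0,.007):print(hull('top',[loc(LV,a,b,h) for a in(.043,.063) for b in(-.0045,.0045)]),hull('side',[loc(LV,a,b,h) for a in(.043,.063) for b in(-.0045,.0045)]))
for n,p in(('top',LV),('top',RG),('side',LV),('side',RG)):
  print(n,[(proj(n,loc(p,*d))-proj(n,loc(p,0,0,.03)))[0].round(2) for d in((.01,0,.03),(0,.01,.03),(0,0,.04))])
E
python3 seg.py
```

```text
bar obs (array([357.09331009, 158.33767705]), np.float64(148.03225806451613)) pred [357.20961472 158.9251483 ]
knob obs (array([190.74397168, 156.26869493]), np.float64(491.81481481481484)) pred [190.16277926 157.16142784]
knob side obs (array([204.33128185, 276.8479968 ]), np.float64(953.2380952380953)) pred [205.13770991 275.38548283]
tab (array([190.80909091, 136.88619529]), np.float64(22.0)) (array([178.7557202 , 266.29439965]), np.float64(41.71818181818182))
[190.51936084 137.0009169 ] [178.10648951 267.63066033]
[189.99037669 137.62315621] [179.19294386 265.77224048]
top [array([-0.1 , -3.63]), array([-3.76, -0.2 ]), array([-0.78,  1.08])]
top [array([-0.1 , -3.59]), array([-3.69,  0.42]), array([0.89, 1.06])]
side [array([-4.63, -2.3 ]), array([-1.69,  3.9 ]), array([ 1.79, -2.66])]
side [array([-3.44, -1.54]), array([-0.33,  2.15]), array([ 1.61, -2.8 ])]
```

```bash
cat > tgt.py <<'E'
from ov import *
import sys
def pose(p,jaw,h,du=.001,dv=0.):  # jaw: angle of tool x, left of upslope (deg)
    r,_=unitT(p); a=np.radians(jaw); Y=np.array([0,1,0])
    x=np.cos(a)*UP+np.sin(a)*Y; z=-NL/np.linalg.norm(NL); y=np.cross(z,x)
    return loc(p,du,dv,h), r*R.from_matrix(np.c_[x,y,z])
def delta(P,Q):
    s=manip.get_state(); q=R.from_rotvec(s['tool_rot'])
    print('clock %.2f'%s['clock'],'tcp',s['tcp_pos'].round(4),'F',s['ft_force'].round(1),'open %.4f'%s['opening'],'q',s['q'].round(2))
    print('target',P.round(4)); print('shift cm',(q.inv().apply(P-s['tcp_pos'])*100).round(2),'turn deg',np.degrees((q.inv()*Q).as_rotvec()).round(2))
def axes(p): # state in panel coords
    s=manip.get_state(); r,t=unitT(p); d=r.inv().apply(s['tcp_pos']-t)-[0,0,.088]; F=r.inv().apply(s['ft_force'])
    B=np.array([UP,[0,1,0],NL]); print('u,v,h mm',(B@d*1000).round(1),'F u,v,h',(B@F).round(1),'open %.4f'%s['opening'],'clk %.2f'%s['clock'])
E
python3 -c "
from tgt import *
delta(*pose(RG,120,.13))"
```

```text
clock 0.10 tcp [0.1783 0.4934 0.2308] F [-0.9  0.   0.2] open 0.0856 q [ 1.08  0.29 -0.15  1.13 -0.    1.43]
target [ 0.5968 -0.2312  0.2043]
shift cm [-53.91  64.     2.7 ] turn deg [-28.17  -0.63 -56.09]
```

>>> {"fn": "move_arm", "kwargs": {"rows": [[[-54,64,0],[-28,-0.6,-56],60],[[-54,64,0],[-28,-0.6,-56],60],[[-54,64,0],[-28,-0.6,-56],60],[[-54,64,0],[-28,-0.6,-56],60],[[-54,64,0],[-28,-0.6,-56],60],[[-54,64,0],[-28,-0.6,-56],60],[[-54,64,0],[-28,-0.6,-56],60],[[-54,64,0],[-28,-0.6,-56],60]]}}

```text
clock: 0.9
tcp_pos: [0.3571, 0.1868, 0.2311]
tool_rot: [1.261, 2.439, 0.356]
ft_force: [0.3, 0.2, 0.9]
opening: 0.051
```

```bash
python3 -c "
from tgt import *
delta(*pose(RG,120,.13))"
```

```text
clock 0.90 tcp [0.3571 0.1868 0.2311] F [0.3 0.2 0.9] open 0.0510 q [ 0.4  -0.28 -0.85  0.57 -0.12 -0.25]
target [ 0.5968 -0.2312  0.2043]
shift cm [-46.51  -7.3   10.59] turn deg [-1.02 -0.39 -1.96]
```

>>> {"fn": "move_arm", "kwargs": {"rows": [[[-46,-7,8],[0,0,0],60],[[-46,-7,8],[0,0,0],60],[[-46,-7,8],[0,0,0],60],[[-46,-7,8],[0,0,0],60],[[-46,-7,8],[0,0,0],60],[[-46,-7,8],[0,0,0],60],[[-46,-7,8],[0,0,0],60],[[-46,-7,8],[0,0,0],60]]}}

```text
clock: 1.7
tcp_pos: [0.5409, -0.1507, 0.2269]
tool_rot: [1.27, 2.438, 0.355]
ft_force: [1.4, 0.4, 0.8]
opening: 0.0513
```

>>> {"fn": "move_arm", "kwargs": {"rows": [[[0,0,0],[0,0,0],60],[[0,0,0],[0,0,0],60]]}}

```text
clock: 1.9
tcp_pos: [0.5402, -0.1491, 0.2263]
tool_rot: [1.272, 2.439, 0.355]
ft_force: [-0.0, -0.0, 0.9]
opening: 0.0508
```

```bash
python3 -c "
from tgt import *
delta(*pose(RG,120,.13))"
```

```text
clock 1.90 tcp [ 0.5402 -0.1491  0.2263] F [-0.  -0.   0.9] open 0.0508 q [-0.56  0.07 -0.55  0.59  0.28 -1.12]
target [ 0.5968 -0.2312  0.2043]
shift cm [-9.32 -1.3   3.98] turn deg [-1.23 -0.51 -2.39]
```

>>> {"fn": "move_arm", "kwargs": {"rows": [[[-9.3,-1.3,4],[-1.2,-0.5,-2.4],60],[[-9.3,-1.3,4],[-1.2,-0.5,-2.4],60],[[-9.3,-1.3,4],[-1.2,-0.5,-2.4],60],[[-9.3,-1.3,4],[-1.2,-0.5,-2.4],60],[[-9.3,-1.3,4],[-1.2,-0.5,-2.4],60]]}}

```text
clock: 2.4
tcp_pos: [0.5966, -0.2284, 0.2054]
tool_rot: [1.205, 2.445, 0.363]
ft_force: [-0.3, -0.4, 0.3]
opening: 0.0511
```

```bash
python3 -c "
from tgt import *
delta(*pose(RG,120,.06)); axes(RG)
for n in('side','top'): cv2.imwrite(f'pics/{n}1.png',manip.read_camera(n))
a=cv2.imread('pics/side1.png')[60:220,180:340];b=cv2.imread('pics/top1.png')[90:250,280:440]
cv2.imwrite('pics/c1.png',cv2.resize(np.hstack([a,b]),(800,400),interpolation=cv2.INTER_CUBIC))
"
```

```text
clock 2.40 tcp [ 0.5966 -0.2284  0.2054] F [-0.3 -0.4  0.3] open 0.0511 q [-0.64  0.25 -0.4   0.57  0.32 -1.24]
target [ 0.6284 -0.2272  0.1419]
shift cm [-0.22 -0.2   7.09] turn deg [ 0.05 -0.02  0.18]
u,v,h mm [  1.6   2.8 130.9] F u,v,h [-0.2 -0.4  0.4] open 0.0511 clk 2.40
```

View pics/c1.png

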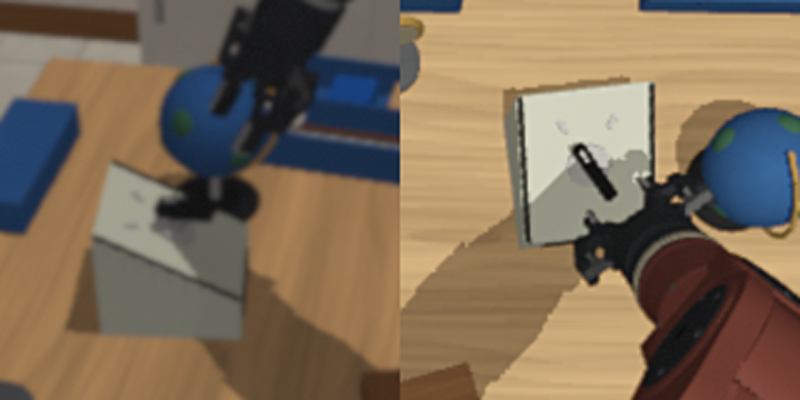

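>>> {"fn": "move_arm", "kwargs": {"rows": [[[-0.2,-0.2,7],[0,0,0],60],[[-0.2,-0.2,7],[0,0,0],60],[[-0.2,-0.2,7],[0,0,0],60],[[-0.2,-0.2,7],[0,0,0],60]]}}

```text
clock: 2.9
tcp_pos: [0.6285, -0.2283, 0.1435]
tool_rot: [1.205, 2.444, 0.363]
ft_force: [-0.1, 0.1, 0.7]
opening: 0.0512
```

```bash
python3 -c "
from tgt import *
delta(*pose(RG,120,.014)); axes(RG)
for n in('side','top'): cv2.imwrite(f'pics/{n}2.png',manip.read_camera(n))
a=cv2.imread('pics/side2.png')[80:200,190:310];b=cv2.imread('pics/top2.png')[110:230,300:420]
cv2.imwrite('pics/c2.png',cv2.resize(np.hstack([a,b]),(800,400),interpolation=cv2.INTER_CUBIC))
"
```

```text
clock 2.90 tcp [ 0.6285 -0.2283  0.1435] F [-0.1  0.1  0.7] open 0.0512 q [-0.61  0.36 -0.43  0.42  0.31 -1.21]
target [ 0.6491 -0.2245  0.1009]
shift cm [ 0.13 -0.01  4.75] turn deg [0.06 0.05 0.2 ]
u,v,h mm [ 1.7 -1.1 61.5] F u,v,h [0.2 0.1 0.7] open 0.0512 clk 2.90
```

View pics/c2.png

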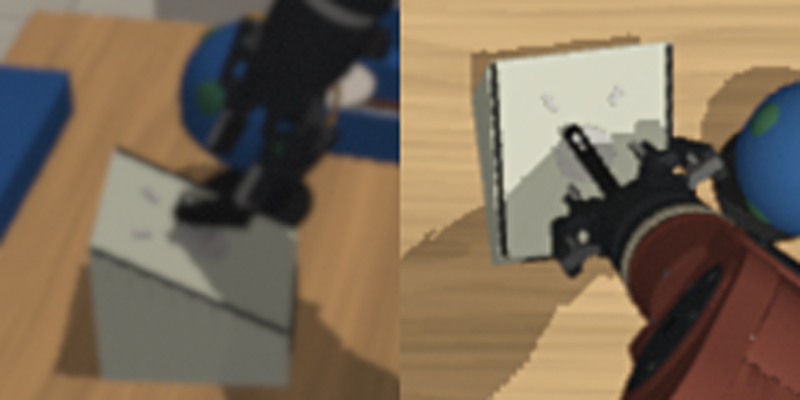

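>>> {"fn": "move_arm", "kwargs": {"rows": [[[0.05,0,2],[0,0,0],60],[[0.1,0,3.2],[0,0,0],60],[[0.1,0,4.2],[0,0,0],60],[[0.1,0,4.6],[0,0,0],60],[[0.1,0,4.6],[0,0,0],60]]}}

```text
clock: 3.5
tcp_pos: [0.6488, -0.2254, 0.1011]
tool_rot: [1.206, 2.444, 0.362]
ft_force: [0.0, -0.6, 0.6]
opening: 0.0507
```

```bash
python3 -c "
from tgt import *
delta(*pose(RG,120,.014)); axes(RG)"
```

```text
clock 3.50 tcp [ 0.6488 -0.2254  0.1011] F [ 0.  -0.6  0.6] open 0.0507 q [-0.58  0.44 -0.43  0.33  0.3  -1.18]
target [ 0.6491 -0.2245  0.1009]
shift cm [0.06 0.07 0.03] turn deg [0.03 0.02 0.14]
u,v,h mm [ 0.7 -0.8 14.3] F u,v,h [ 0.2 -0.6  0.6] open 0.0507 clk 3.50
```

Close step by step, watching the lateral force.

>>> {"fn": "move_arm", "kwargs": {"rows": [[[0,0,0],[0,0,0],30],[[0,0,0],[0,0,0],22],[[0,0,0],[0,0,0],20],[[0,0,0],[0,0,0],20],[[0,0,0],[0,0,0],20]]}}

```text
clock: 4.0
tcp_pos: [0.6483, -0.2247, 0.1014]
tool_rot: [1.206, 2.445, 0.364]
ft_force: [-4.5, 3.3, 2.6]
opening: 0.0171
```

```bash
python3 -c "
from tgt import *
axes(RG)"
```

```text
u,v,h mm [ 0.5 -0.1 14.8] F u,v,h [-2.4  3.9  4.2] open 0.0171 clk 4.00
```

>>> {"fn": "move_arm", "kwargs": {"rows": [[[0.1,0,0],[0,0,0],20],[[0.1,0,0],[0,0,0],10],[[0.1,0,0],[0,0,0],0],[[0.1,0,0],[0,0,0],0],[[0.1,0,0],[0,0,0],0]]}}

```text
clock: 4.5
tcp_pos: [0.6482, -0.2246, 0.1016]
tool_rot: [1.206, 2.444, 0.363]
ft_force: [-6.0, 3.1, 6.2]
opening: 0.0152
```

```bash
python3 -c "
from tgt import *
axes(RG); print(manip.get_state()['wrist_torque'])"
```

```text
u,v,h mm [ 0.5  0.  15. ] F u,v,h [-2.2  3.9  8. ] open 0.0152 clk 4.50
[0.51725918 0.9275596  0.29824148]
```

>>> {"fn": "move_arm", "kwargs": {"rows": [[[0,0,-0.4],[0,0,0],0],[[0,0,-0.8],[0,0,0],0],[[0,0,-1.2],[0,0,0],0],[[0,0,-1.3],[0,0,0],0],[[0,0,-1.3],[0,0,0],0]]}}

```text
clock: 5.0
tcp_pos: [0.6426, -0.2253, 0.1125]
tool_rot: [1.205, 2.444, 0.363]
ft_force: [7.4, 1.5, -9.9]
opening: 0.0147
```

```bash
python3 -c "
from tgt import *
axes(RG); print(manip.get_state()['wrist_torque'])"
```

```text
u,v,h mm [ 0.4  0.  27.3] F u,v,h [  2.2   0.5 -12.2] open 0.0147 clk 5.00
[0.03674908 0.08984652 0.04512492]
```

>>> {"fn": "move_arm", "kwargs": {"rows": [[[0,0,0],[0,0,8],0],[[0,0,0],[0,0,16],0],[[0,0,0],[0,0,24],0],[[0,0,0],[0,0,32],0],[[0,0,0],[0,0,40],0],[[0,0,0],[0,0,48],0],[[0,0,0],[0,0,56],0],[[0,0,0],[0,0,60],0]]}}

```text
clock: 5.8
tcp_pos: [0.6426, -0.2257, 0.1124]
tool_rot: [2.389, 1.586, 0.618]
ft_force: [7.6, 0.2, -10.0]
opening: 0.0147
```

>>> {"fn": "move_arm", "kwargs": {"rows": [[[0,0,0],[0,0,0],0],[[0,0,0],[0,0,0],0]]}}

```text
clock: 6.0
tcp_pos: [0.6427, -0.2257, 0.1124]
tool_rot: [2.384, 1.592, 0.617]
ft_force: [6.9, -0.4, -9.4]
opening: 0.0152
```

```bash
python3 -c "
from tgt import *
axes(RG); print(manip.get_state()['wrist_torque']); delta(*pose(RG,60,.027))
for n in('side','top'): cv2.imwrite(f'pics/{n}3.png',manip.read_camera(n))
a=cv2.imread('pics/side3.png')[80:200,190:310];b=cv2.imread('pics/top3.png')[110:230,300:420]
cv2.imwrite('pics/c3.png',cv2.resize(np.hstack([a,b]),(800,400),interpolation=cv2.INTER_CUBIC))
"
```

```text
u,v,h mm [ 0.4 -0.4 27.2] F u,v,h [  1.8  -1.3 -11.5] open 0.0152 clk 6.00
[-0.16202007  0.08138561 -0.1152582 ]
clock 6.00 tcp [ 0.6427 -0.2257  0.1124] F [ 6.9 -0.4 -9.4] open 0.0152 q [-0.59  0.42 -0.44  0.35  0.3  -0.14]
target [ 0.6432 -0.2253  0.1125]
shift cm [0.06 0.03 0.02] turn deg [0.08 0.01 0.14]
```

View pics/c3.png

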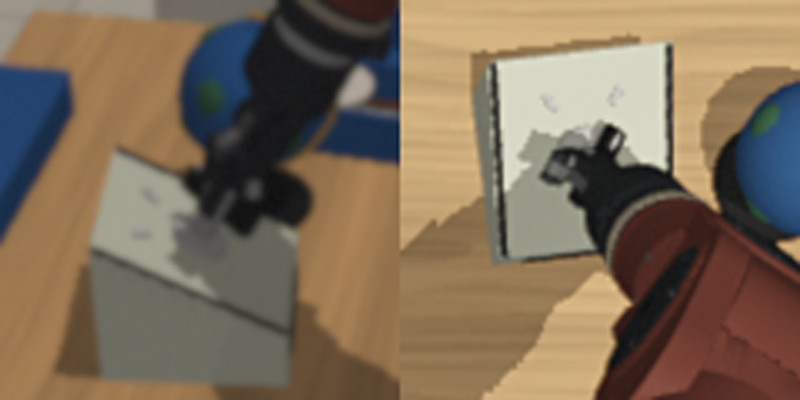

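>>> {"fn": "move_arm", "kwargs": {"rows": [[[0,0,0.4],[0,0,0],0],[[0,0,0.7],[0,0,0],0],[[0,0,0.7],[0,0,0],0]]}}

```text
clock: 6.4
tcp_pos: [0.6459, -0.2252, 0.106]
tool_rot: [2.384, 1.592, 0.617]
ft_force: [5.9, 0.8, -9.0]
opening: 0.0145
```

```bash
python3 -c "
from tgt import *
axes(RG); print(manip.get_state()['wrist_torque'])"
```

```text
u,v,h mm [ 0.4 -0.3 20. ] F u,v,h [  1.2   0.  -10.7] open 0.0145 clk 6.40
[-0.14119806  0.20913865 -0.0477095 ]
```

>>> {"fn": "move_arm", "kwargs": {"rows": [[[0,0,0],[0,0,0],30],[[0,0,0],[0,0,0],60],[[0,0,0],[0,0,0],60],[[0,0,0],[0,0,0],60]]}}

```text
clock: 6.8
tcp_pos: [0.6457, -0.2253, 0.107]
tool_rot: [2.384, 1.592, 0.618]
ft_force: [-0.2, 0.0, 0.2]
opening: 0.0509
```

>>> {"fn": "move_arm", "kwargs": {"rows": [[[0,0,-3],[0,0,0],60],[[0,0,-7],[0,0,0],60],[[0,0,-12],[0,0,0],60],[[0,0,-15],[0,0,0],60],[[0,0,-15],[0,0,0],60]]}}

```text
clock: 7.3
tcp_pos: [0.5787, -0.2355, 0.2453]
tool_rot: [2.377, 1.588, 0.62]
ft_force: [0.0, -0.3, -0.2]
opening: 0.0514
```

```bash
python3 -c "
from tgt import *
axes(RG); delta(*pose(LV,120,.16))
for n in('side','top'): cv2.imwrite(f'pics/{n}4.png',manip.read_camera(n))
a=cv2.imread('pics/side4.png')[80:200,190:310];b=cv2.imread('pics/top4.png')[110:230,300:420]
cv2.imwrite('pics/c4.png',cv2.resize(np.hstack([a,b]),(800,400),interpolation=cv2.INTER_CUBIC))
"
```

```text
u,v,h mm [  3.1  -1.9 175. ] F u,v,h [-0.1 -0.3 -0.2] open 0.0514 clk 7.30
clock 7.30 tcp [ 0.5787 -0.2355  0.2453] F [ 0.  -0.3 -0.2] open 0.0514 q [-0.68  0.19 -0.37  0.66  0.33 -0.22]
target [0.5763 0.2266 0.231 ]
shift cm [ 42.   -18.99   3.6 ] turn deg [  0.42  -4.21 -51.15]
```

View pics/c4.png

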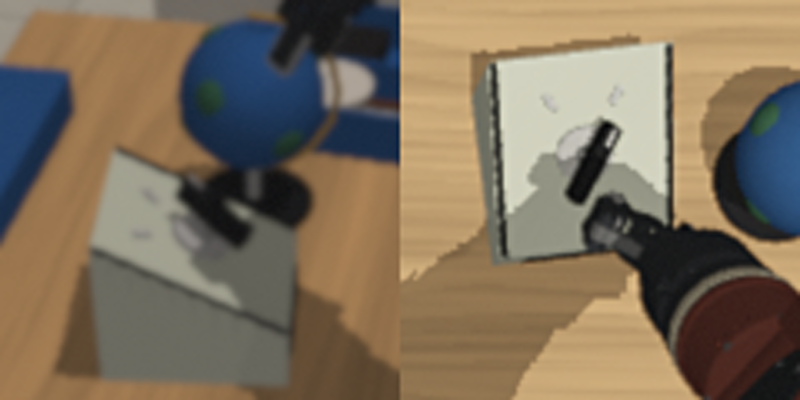

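Run:
```python
from ov import *
import importlib
t=cv2.imread('pics/top4.png').max(axis=2).astype(int)
def hull(n,P): 
    q=cv2.convexHull(proj(n,P).astype(np.float32)); M=cv2.moments(q); return np.array([M['m10'],M['m01']])/M['m00']
y0,y1,x0,x1=140,172,380-0,396
ys,xs=np.mgrid[140:173,380:398] if 0 else np.mgrid[143:172,383-2:396]
for xa,xb in((380,396),):pass
import numpy as np
sub=t[143:173,345:372]; w=np.clip((120-sub)/85.,0,1); ys,xs=np.mgrid[143:173,345:372]
cv2.imwrite('pics/w.png',cv2.resize((w*255).astype(np.uint8),None,fx=12,fy=12,interpolation=0))
n,l,st,ce=cv2.connectedComponentsWithStats((w>.3).astype(np.uint8)); print(st,ce+[345,143])
for d in(0,.009,.014):print(d,hull('top',np.vstack([bar(RG,-np.pi/6,.04+d),bar(RG,-np.pi/6,.018+d)])))
```

```text
[[  0   0  27  30 594]
 [  5   3  16  25 169]
 [ 19   9   1   1   1]
 [ 13  25  12   5  46]] [[357.94949495 156.09090909]
 [356.75147929 158.99408284]
 [364.         152.        ]
 [363.10869565 170.32608696]]
0 [357.29133186 158.9439184 ]
0.009 [358.09071789 159.89717919]
0.014 [358.53989559 160.43281837]
```

View pics/w.png

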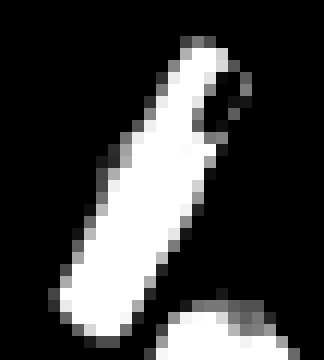

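>>> {"fn": "move_arm", "kwargs": {"rows": [[[42,-19,3.6],[0.4,-4.2,-51],100],[[42,-19,3.6],[0.4,-4.2,-51],100],[[42,-19,3.6],[0.4,-4.2,-51],100],[[42,-19,3.6],[0.4,-4.2,-51],100],[[42,-19,3.6],[0.4,-4.2,-51],100],[[42,-19,3.6],[0.4,-4.2,-51],100],[[42,-19,3.6],[0.4,-4.2,-51],100],[[42,-19,3.6],[0.4,-4.2,-51],100]]}}

```text
clock: 8.2
tcp_pos: [0.5742, 0.1686, 0.228]
tool_rot: [1.409, 2.327, 0.316]
ft_force: [1.8, -0.1, 0.4]
opening: 0.0852
```

>>> {"fn": "move_arm", "kwargs": {"rows": [[[0,0,0],[0,0,0],100],[[0,0,0],[0,0,0],100]]}}

```text
clock: 8.4
tcp_pos: [0.5743, 0.1679, 0.2278]
tool_rot: [1.407, 2.33, 0.316]
ft_force: [0.0, -0.4, 0.5]
opening: 0.0856
```

```bash
python3 -c "
from tgt import *
delta(*pose(LV,120,.14))"
```

```text
clock 8.40 tcp [0.5743 0.1679 0.2278] F [ 0.  -0.4  0.5] open 0.0856 q [ 0.22  0.11 -0.52  0.49 -0.11 -0.29]
target [0.5854 0.2262 0.2132]
shift cm [5.02 3.05 1.72] turn deg [-0.27 -0.51 -0.01]
```

>>> {"fn": "move_arm", "kwargs": {"rows": [[[5,3,1.7],[0,0,0],100],[[5,3,1.7],[-0.3,-0.5,0],100],[[5,3,1.7],[-0.3,-0.5,0],100],[[5,3,1.7],[-0.3,-0.5,0],100]]}}

```text
clock: 8.8
tcp_pos: [0.5859, 0.2227, 0.2145]
tool_rot: [1.407, 2.316, 0.314]
ft_force: [-0.0, 0.3, -0.1]
opening: 0.0852
```

```bash
python3 -c "
from tgt import *
delta(*pose(LV,120,.07))
for n in('side','top'): cv2.imwrite(f'pics/{n}5.png',manip.read_camera(n))
a=cv2.imread('pics/side5.png')[220:340,140:260];b=cv2.imread('pics/top5.png')[110:230,130:250]
cv2.imwrite('pics/c5.png',cv2.resize(np.hstack([a,b]),(800,400),interpolation=cv2.INTER_CUBIC))
"
```

```text
clock 8.80 tcp [0.5859 0.2227 0.2145] F [-0.   0.3 -0.1] open 0.0852 q [ 0.33  0.19 -0.47  0.47 -0.17 -0.18]
target [0.6171 0.225  0.1508]
shift cm [0.38 0.07 7.08] turn deg [ 0.03  0.13 -0.23]
```

View pics/c5.png

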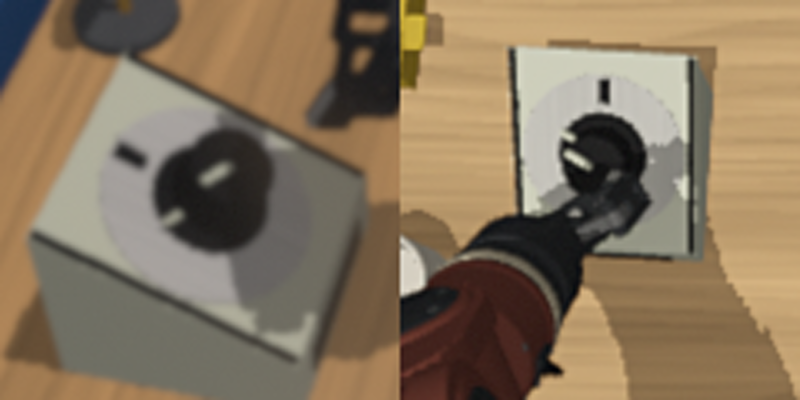

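>>> {"fn": "move_arm", "kwargs": {"rows": [[[0.4,0.1,5],[0,0,0],100],[[0.4,0.1,7],[0,0,0],100],[[0.4,0.1,7],[0,0,0],100],[[0.4,0.1,7],[0,0,0],100]]}}

```text
clock: 9.3
tcp_pos: [0.6173, 0.2258, 0.153]
tool_rot: [1.408, 2.314, 0.316]
ft_force: [0.5, 1.5, 0.0]
opening: 0.0856
```

```bash
python3 -c "
from tgt import *
delta(*pose(LV,120,.012));axes(LV)
for n in('side','top'): cv2.imwrite(f'pics/{n}6.png',manip.read_camera(n))
a=cv2.imread('pics/side6.png')[220:340,140:260];b=cv2.imread('pics/top6.png')[110:230,130:250]
cv2.imwrite('pics/c6.png',cv2.resize(np.hstack([a,b]),(800,400),interpolation=cv2.INTER_CUBIC))
"
```

```text
clock 9.30 tcp [0.6173 0.2258 0.153 ] F [0.5 1.5 0. ] open 0.0856 q [ 0.32  0.31 -0.49  0.32 -0.16 -0.2 ]
target [0.6434 0.2239 0.0991]
shift cm [-0.01 -0.15  5.98] turn deg [ 0.11  0.13 -0.27]
u,v,h mm [ 2.1  0.9 71.9] F u,v,h [ 0.4  1.5 -0.2] open 0.0856 clk 9.30
```

View pics/c6.png

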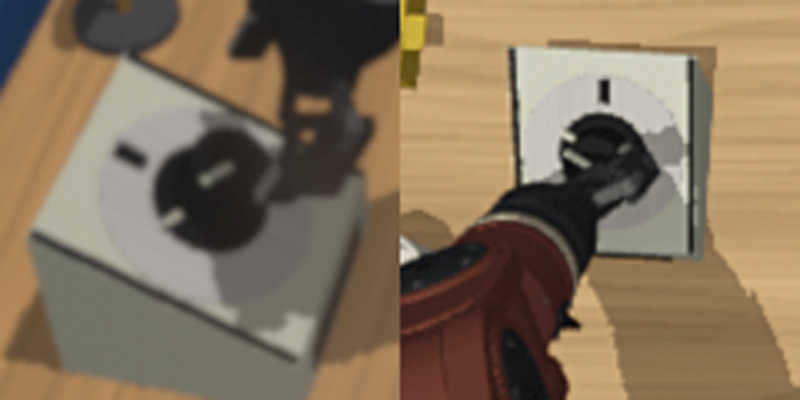

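>>> {"fn": "move_arm", "kwargs": {"rows": [[[0,-0.1,2],[0,0,0],100],[[0,-0.15,4],[0,0,0],100],[[0,-0.15,5],[0,0,0],100],[[0,-0.15,5.8],[0,0,0],100],[[0,-0.15,5.8],[0,0,0],100]]}}

```text
clock: 9.9
tcp_pos: [0.6426, 0.2249, 0.1002]
tool_rot: [1.406, 2.315, 0.316]
ft_force: [-0.8, -0.8, -0.5]
opening: 0.0853
```

```bash
python3 -c "
from tgt import *
delta(*pose(LV,120,.012));axes(LV)"
```

```text
clock 9.90 tcp [0.6426 0.2249 0.1002] F [-0.8 -0.8 -0.5] open 0.0853 q [ 0.3   0.42 -0.5   0.21 -0.15 -0.21]
target [0.6434 0.2239 0.0991]
shift cm [-0.1  -0.03  0.13] turn deg [ 0.12  0.1  -0.21]
u,v,h mm [ 0.7  1.  13.3] F u,v,h [-0.9 -0.8 -0.1] open 0.0853 clk 9.90
```

>>> {"fn": "move_arm", "kwargs": {"rows": [[[-0.1,0,0.1],[0,0,0],70],[[-0.1,0,0.1],[0,0,0],64],[[-0.1,0,0.1],[0,0,0],62],[[-0.1,0,0.1],[0,0,0],60],[[-0.1,0,0.1],[0,0,0],60]]}}

```text
clock: 10.4
tcp_pos: [0.6433, 0.2251, 0.1003]
tool_rot: [1.405, 2.316, 0.319]
ft_force: [-4.0, 3.8, 4.5]
opening: 0.0516
```

```bash
python3 -c "
from tgt import *
axes(LV);print(manip.get_state()['wrist_torque'])"
```

```text
u,v,h mm [ 1.3  1.2 13.1] F u,v,h [-1.7  3.6  5.9] open 0.0516 clk 10.40
[0.71628324 0.84702064 0.29857443]
```

>>> {"fn": "move_arm", "kwargs": {"rows": [[[0.1,0,0],[0,0,0],50],[[0.1,0,0],[0,0,0],20],[[0.1,0,0],[0,0,0],0],[[0.1,0,0],[0,0,0],0]]}}

```text
clock: 10.8
tcp_pos: [0.6431, 0.2252, 0.1005]
tool_rot: [1.405, 2.315, 0.317]
ft_force: [-5.3, -0.2, 8.2]
opening: 0.0507
```

```bash
python3 -c "
from tgt import *
axes(LV);print(manip.get_state()['wrist_torque'])"
```

```text
u,v,h mm [ 1.3  1.3 13.3] F u,v,h [-1.1 -0.4  9.7] open 0.0507 clk 10.80
[-0.01574801  0.79981565  0.03758805]
```

>>> {"fn": "move_arm", "kwargs": {"rows": [[[0,0,0],[0,0,8],0],[[0,0,0],[0,0,16],0],[[0,0,0],[0,0,24],0],[[0,0,0],[0,0,32],0],[[0,0,0],[0,0,40],0],[[0,0,0],[0,0,48],0],[[0,0,0],[0,0,56],0],[[0,0,0],[0,0,62],0]]}}

```text
clock: 11.6
tcp_pos: [0.6431, 0.2242, 0.1005]
tool_rot: [2.521, 1.315, 0.596]
ft_force: [-6.8, -4.7, 8.8]
opening: 0.0506
```

>>> {"fn": "move_arm", "kwargs": {"rows": [[[0,0,0],[0,0,0],0],[[0,0,0],[0,0,0],0]]}}

```text
clock: 11.8
tcp_pos: [0.643, 0.2242, 0.1004]
tool_rot: [2.516, 1.321, 0.595]
ft_force: [-6.6, -3.7, 9.7]
opening: 0.0507
```

```bash
python3 -c "
from tgt import *
axes(LV); print(manip.get_state()['wrist_torque']); delta(*pose(LV,58,.012))
for n in('side','top'): cv2.imwrite(f'pics/{n}7.png',manip.read_camera(n))
a=cv2.imread('pics/side7.png')[230:330,150:250];b=cv2.imread('pics/top7.png')[110:210,140:240]
cv2.imwrite('pics/c7.png',cv2.resize(np.hstack([a,b]),(800,400),interpolation=cv2.INTER_CUBIC))
"
```

```text
u,v,h mm [ 1.2  0.3 13.3] F u,v,h [-1.4 -3.9 11.6] open 0.0507 clk 11.80
[-0.81366254  0.8634505  -0.45070607]
clock 11.80 tcp [0.643  0.2242 0.1004] F [-6.6 -3.7  9.7] open 0.0507 q [ 0.3   0.42 -0.5   0.21 -0.16  0.87]
target [0.6434 0.2239 0.0991]
shift cm [-0.04 -0.    0.13] turn deg [ 0.26 -0.03 -0.25]
```

View pics/c7.png

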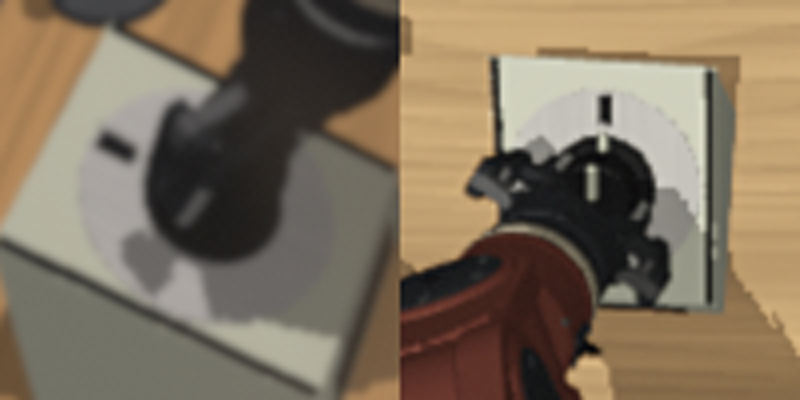

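Run:
```python
from ov import *
b=cv2.imread('pics/top7.png')[125:172,172:212]
cv2.imwrite('pics/z7.png',cv2.resize(b,None,fx=12,fy=12,interpolation=cv2.INTER_CUBIC))
t=cv2.imread('pics/top7.png').max(axis=2).astype(float)
np.set_printoptions(linewidth=200)
print(t[130:160,184:198].astype(int))
for a in(0,.05):
  print(a,[proj('top',loc(LV,.028*np.cos(a),-.028*np.sin(a),h))[0].round(2) for h in(.008,.044)],[proj('top',loc(LV,r*np.cos(a),-r*np.sin(a),.007))[0].round(2) for r in (.043,.063)], proj('top',loc(LV,0,0,.008))[0].round(2),proj('top',loc(LV,0,0,.044))[0].round(2))
```

```text
[[208 208 208 208 209 208 209 209 209 209 209 209 208 209]
 [209 204 206 207 207 208 208 206 208 206 208 209 209 209]
 [203 193 198 202 203 203 200 191 195 195 203 203 206 205]
 [193 193 197 199 200 188 162 151 152 191 200 192 198 195]
 [195 196 198 199 201 144  69  42  72 188 202 196 197 197]
 [196 196 198 200 203 142  51  13  63 191 204 197 196 199]
 [196 195 198 200 205 144  56  18  67 193 204 197 196 199]
 [196 195 198 201 204 145  58  18  67 193 204 197 196 199]
 [196 196 198 200 204 144  55  15  66 192 204 197 196 199]
 [195 195 198 200 203 139  56  17  60 190 203 197 196 198]
 [196 195 198 199 200 149 107  69  76 187 202 196 196 198]
 [196 195 198 199 200 183 178 154 145 191 201 196 196 198]
 [198 197 201 202 202 195 197 192 199 203 202 198 196 198]
 [202 189 189 190 186 166 184 152 173 188 196 199 199 200]
 [188 132  85  69  65 104 202 148  82  91 147 181 188 200]
 [ 93  45  25  21  22 100 209 156  58  24  47  73 110 178]
 [ 29  27  30  30  32 104 205 153  63  28  25  27  33  81]
 [ 29  35  33  30  31  85 163 119  51  28  32  32  27  25]
 [ 28  29  23  18  17  26  52  36  21 
[... 245 characters left out ...]
18  16  17]
 [ 18  17  64 146 136  74  21  27  33  26  25  20  17  15]
 [ 17  17  60 140 134  73  23  18  22  23  30  20  18  16]
 [ 19  18  62 142 134  73  21  18  20  21  21  20  16  14]
 [ 19  17  62 143 134  73  22  18  20  22  20  23  20  15]
 [ 18  17  61 142 135  74  23  18  22  22  21  21  19  17]
 [ 19  20  63 144 134  72  23  19  20  21  21  21  20  17]
 [ 25  24  56 130 118  60  20  19  20  22  20  21  20  20]]
0 [array([190.16, 146.88]), array([187.37, 150.44])] [array([190.09, 141.31]), array([189.89, 133.94])] [190.44 156.94] [187.68 160.78]
0.05 [array([190.69, 146.92]), array([187.91, 150.49])] [array([190.9 , 141.38]), array([191.08, 134.03])] [190.44 156.94] [187.68 160.78]
```

View pics/z7.png

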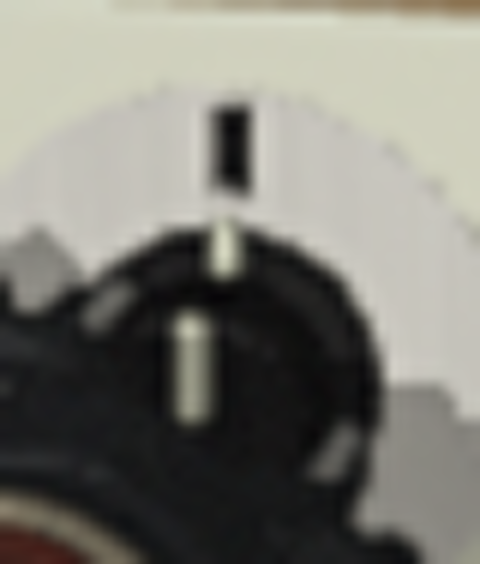

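>>> {"fn": "move_arm", "kwargs": {"rows": [[[0,0,0],[0,0,2],0],[[0,0,0],[0,0,2],0],[[0,0,-0.15],[0,0,2],0],[[0,0,-0.3],[0,0,2],0],[[0,0,-0.45],[0,0,2],0],[[0,0,-0.45],[0,0,2],0]]}}

```text
clock: 12.5
tcp_pos: [0.6414, 0.2243, 0.1036]
tool_rot: [2.545, 1.28, 0.601]
ft_force: [1.7, -3.7, -1.3]
opening: 0.0505
```

```bash
python3 -c "
from tgt import *
axes(LV);print(manip.get_state()['wrist_torque'])"
```

```text
u,v,h mm [ 1.2  0.3 16.9] F u,v,h [ 1.1 -3.7 -2. ] open 0.0505 clk 12.50
[-0.72673057  0.2110267  -0.50494243]
```

>>> {"fn": "move_arm", "kwargs": {"rows": [[[0,0,-0.15],[0,0,0],0],[[0,0,-0.3],[0,0,0],0],[[0,0,-0.3],[0,0,0],0]]}}

```text
clock: 12.8
tcp_pos: [0.64, 0.2244, 0.1063]
tool_rot: [2.545, 1.28, 0.601]
ft_force: [2.7, -4.1, -1.9]
opening: 0.0507
```

```bash
python3 -c "
from tgt import *
axes(LV);print(manip.get_state()['wrist_torque'])"
```

```text
u,v,h mm [ 1.2  0.4 19.9] F u,v,h [ 1.7 -4.  -3. ] open 0.0507 clk 12.80
[-0.81198576  0.14037922 -0.47240734]
```

>>> {"fn": "move_arm", "kwargs": {"rows": [[[0,0,-0.2],[0,0,0],0],[[0,0,-0.4],[0,0,0],0],[[0,0,-0.55],[0,0,0],0],[[0,0,-0.65],[0,0,0],0],[[0,0,-0.65],[0,0,0],0]]}}

```text
clock: 13.3
tcp_pos: [0.6374, 0.2245, 0.1113]
tool_rot: [2.545, 1.28, 0.601]
ft_force: [11.8, -2.8, -12.9]
opening: 0.0504
```

```bash
python3 -c "
from tgt import *
axes(LV);print(manip.get_state()['wrist_torque'])"
```

```text
u,v,h mm [ 1.1  0.3 25.6] F u,v,h [  4.8  -2.3 -16.9] open 0.0504 clk 13.30
[-0.55153    -0.47351131 -0.29360405]
```

>>> {"fn": "move_arm", "kwargs": {"rows": [[[0,0,-0.1],[0,0,0],0],[[0,0,-0.1],[0,0,0],0]]}}

```text
clock: 13.5
tcp_pos: [0.6373, 0.2244, 0.1115]
tool_rot: [2.545, 1.28, 0.601]
ft_force: [21.2, -2.5, -24.3]
opening: 0.0504
```

```bash
python3 -c "
from tgt import *
axes(LV);print(manip.get_state()['wrist_torque'])"
```

```text
u,v,h mm [ 1.1  0.3 25.8] F u,v,h [  7.9  -1.6 -31.3] open 0.0504 clk 13.50
[-0.22486196 -1.12123565 -0.06666557]
```

>>> {"fn": "move_arm", "kwargs": {"rows": [[[0,0,0],[0,0,0],80],[[0,0,0],[0,0,0],100],[[0,0,0],[0,0,0],100],[[0,0,0],[0,0,0],100]]}}

```text
clock: 13.9
tcp_pos: [0.6362, 0.2255, 0.1131]
tool_rot: [2.545, 1.282, 0.603]
ft_force: [0.3, 0.1, -0.1]
opening: 0.0856
```

>>> {"fn": "move_arm", "kwargs": {"rows": [[[0,0,-3],[0,0,0],100],[[0,0,-7],[0,0,0],100],[[0,0,-12],[0,0,0],100],[[0,0,-16],[0,0,0],100],[[0,0,-20],[0,0,0],100],[[0,0,-20],[0,0,0],100]]}}

```text
clock: 14.5
tcp_pos: [0.5456, 0.2304, 0.297]
tool_rot: [2.542, 1.281, 0.615]
ft_force: [0.6, 0.2, 0.3]
opening: 0.0852
```

```bash
python3 -c "
from tgt import *
axes(LV); s=manip.get_state(); print(s['tcp_pos'],s['q'].round(2))
for n in('side','top'): cv2.imwrite(f'pics/{n}8.png',manip.read_camera(n))
a=cv2.imread('pics/side8.png')[230:330,150:250];b=cv2.imread('pics/top8.png')[110:210,140:240]
cv2.imwrite('pics/c8.png',cv2.resize(np.hstack([a,b]),(800,400),interpolation=cv2.INTER_CUBIC))
"
```

```text
u,v,h mm [  3.5   2.5 232.8] F u,v,h [0.7 0.3 0. ] open 0.0852 clk 14.50
[0.54564368 0.23036761 0.29701635] [ 0.38  0.06 -0.39  0.67 -0.19  0.97]
```

View pics/c8.png

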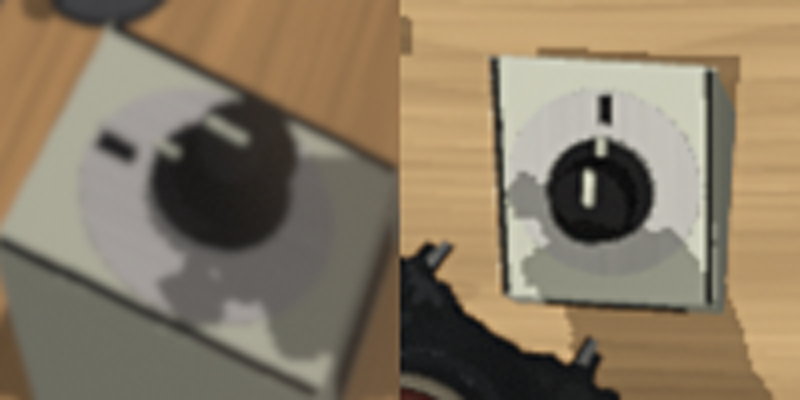

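View pics/top8.png

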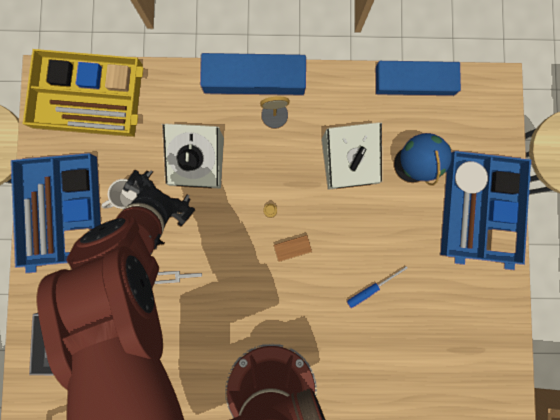

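Run:
```python
from ov import *
t=cv2.imread('pics/top8.png').max(axis=2).astype(float)
def cen(w,x0,y0):
    ys,xs=np.mgrid[y0:y0+w.shape[0],x0:x0+w.shape[1]];return (np.array([(w*xs).sum(),(w*ys).sum()])/w.sum()).round(2)
def hull(n,P): 
    q=cv2.convexHull(proj(n,P).astype(np.float32)); M=cv2.moments(q); return (np.array([M['m10'],M['m01']])/M['m00']).round(2)
s=t[146:172,175:206]; w=np.clip((110-s)/80,0,1)
print('knob dark',cen(w,175,146))
for d in(0,.012):print(d,hull('top',np.vstack([circ(LV,.026,.044+d),circ(LV,.036,.008+d)])))
print('cap pointer',cen(np.clip((t[150:164,183:191]-60)/80,0,1),183,150),'skirt ptr',cen(np.clip((t[145:149,187:194]-60)/80,0,1),187,145))
tb=np.clip((170-t[131:143,187:196])/140,0,1);tb[tb<.25]=0;print('tab',cen(tb,187,131))
s=t[143:173,345:372];w=np.clip((120-s)/85.,0,1);n,l,st,ce=cv2.connectedComponentsWithStats((w>.3).astype(np.uint8));print('bar',st[1:],ce[1:]+[345,143])
for d in(0,.009,.014):print(d,hull('top',np.vstack([bar(RG,-np.pi/6,.04+d),bar(RG,-np.pi/6,.018+d)])))
t0=cv2.imread('pics/top0.png');t8=cv2.imread('pics/top8.png');
s8=cv2.imread('pics/side8.png')
cv2.imwrite('pics/c9.png',cv2.resize(np.hstack([s8[100:220,190:310],t8[110:230,300:420]]),(800,400),interpolation=cv2.INTER_CUBIC))
```

```text
knob dark [189.53 158.09]
0 [190.16 157.16]
0.012 [189.25 158.43]
cap pointer [186.75 156.63] skirt ptr [190.02 146.4 ]
tab [190.96 136.95]
bar [[  5   3  16  25 163]
 [ 19   9   1   1   1]] [[356.77300613 158.6196319 ]
 [364.         152.        ]]
0 [357.29 158.94]
0.009 [358.09 159.9 ]
0.014 [358.54 160.43]
```

View pics/c9.png

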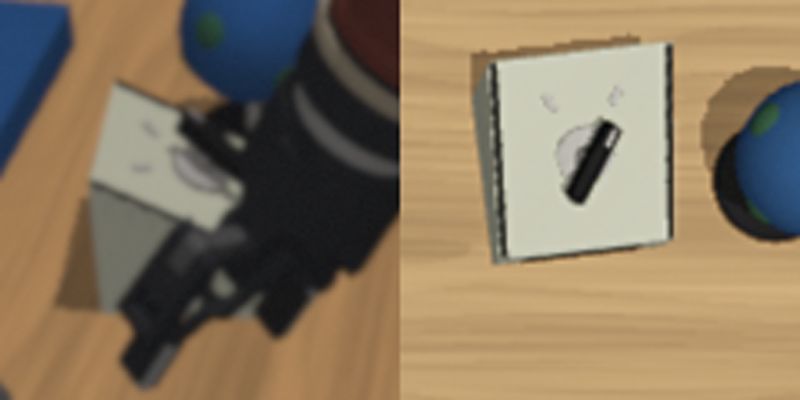

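View pics/side8.png

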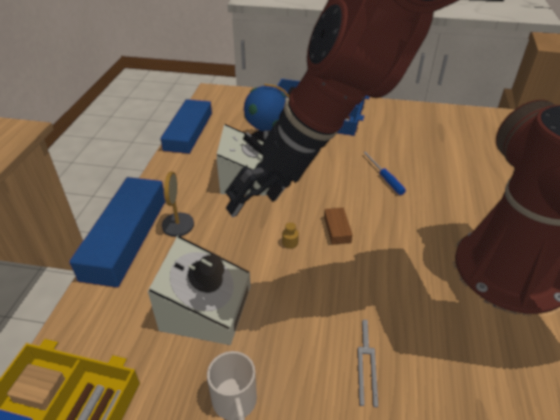

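```bash
python3 -c "
from station import manip
print(manip.close_job())"
```

```text
the job is handed in; nothing more can be done
None
```

I did both steps in the order asked and handed the job in at about 14.6 s on the robot's clock. It reported no verdict.

- **T-bar selector:** I pulled the bar out about 12 mm, at about 12 N. I turned it 60° clockwise, eased it part-way into the other notch and let it go. The last top picture shows the bar 30° to the right. Its position fits the fully-in prediction to within about 0.6 px, where 9 mm out would differ by about 1.6 px.
- **Round knob:** I turned it about 64° clockwise to the tab and pulled it out. It travelled about 12 mm and then hit a firm stop, with the force rising to 31 N and no more movement. After I let go, the pictures showed it still out.
- **Everything else:** The tab was at its old position to within 0.2 px. In the last pictures I saw nothing else on the table moved, though part of the tuning fork was behind the arm in the top view. The gripper was open, about 23 cm from the knob panel along its axis, with no force on it.

**Disagreements:**
- **Panel height:** The pictures put the panel parts about 4 mm lower than the sizes you gave. I used the given sizes, and the grasps fitted.
- **Pointer angle:** From the pixels the pointer could be about 2° off the tab's middle. That is inside the 5° the lock allows, and the knob did come fully out.

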